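Close and latch the gauge case

TASK

Close up the instrument case: push its lid fully shut, then swing the wire bail of the draw latch over so that its crossbar drops behind the keeper hook on the lid, and then throw the latch lever back over centre until it lies flat and holds the lid pulled tight. Leave the other things on the table where they are.

Things in the scene. Friction and masses are not known exactly. Their poses are not given: they have to be found in the camera images.
- case: Grey instrument case fixed to the table, 260 mm deep (x), 200 wide (y), 140 high with lid shut. Origin: centre of its underside; x from front (robot side) to back, y to its left, z up. A front 30 mm high (x -130), then a slope rising back at 40 degrees to (x 1, z 140), then a flat top. Below z 105 the slope is the case's, above it the lid's. The latch is on the centre line, y 0.
- frame_bar (a point): Middle of the cross tube (25 mm thick, along case y) of a fixed carrying frame on the case; at case x 0, z 370 mm, above the keeper. Its 16 mm uprights stand at case y +-116 mm. It blocks a vertical tool: work the latch with the tool tilted 20 to 45 degrees from vertical, fingers pointing down and away from the robot.
- lid (a joint): Lid hinge, along the case's y axis at case (x 130, z 105) mm. 0 = fully shut, grows as the front rises (rad); it starts ajar, 0.15 to 0.38. It is stiff and stays where it is left; about 3 to 8 N on lid_press closes it.
- lid_press (a point): Point on the lid's flat top surface, 45 mm to the left (case +y) of its centre line, so beside the keeper, and 20 mm behind the lid's upper front edge (110 mm in front of the hinge and 35 mm above it when shut). A good place to press: on the centre line the fingers would strike the keeper. Moves with the lid.
- lever (a joint): Latch lever (rad): 0 = closed, lying along the slope and pointing down it to the robot; pi/2 = square off the slope; starts at 2.09 to 2.44, leaning up-slope to the lid; stop at 2.6. Friction (0.12 N m) holds it where left. With the bail hooked it stiffens to about 0.35 N m; past the toggle point, at about 0.35 rad, it is drawn to 0.
- lever_pivot (a point): Pivot of the lever, 98 mm up the slope from the slope's lower edge and 26 mm above the slope. Its frame turns with the lever; the handle lies along the frame's negative x.
- lever_tip (a point): Free end of the plain steel lever handle, 62 mm from its pivot; the handle is 26 mm wide and 8 mm thick, this point lies in the middle of its thickness.
- bail (a joint): Angle of the wire bail (rad) about its pins on the lever: (bail - lever) is the bail's angle above the up-slope direction. It starts folded back at its stop, 4.54, leaning towards the robot. It swings freely and falls by gravity to the side of the vertical it leans to. The lever passes through inside the bail.
- bail_bar (a point): Middle of the bail's crossbar, which runs along case y. The bail is a U of 8 mm wire, 52 mm wide outside, 70.1 mm from pins to crossbar centre. Pins: 18.8 mm from the lever pivot along the lever and 6.8 mm off it to its underside (the side facing the slope when closed). Gripped across its width at the crossbar, it can turn in the grip.
- keeper_seat (a point): Where the crossbar's centre sits in the keeper hook: 55 mm up-slope of the lever pivot, 26 mm off the slope (lid shut). x up-slope, z off the slope. Steel C 26 mm wide, open up-slope: ledge 4 mm below (x -12 to 30 mm), post face at x -4, lip from x -12 to 4, 7 to 13 mm above. The crossbar must come down at x 9 to 25 onto the ledge; the lever then draws it under the lip.
- keeper (a joint): Pull of the spring-mounted keeper down the slope (m): 0 = slack, about 0.004 when the latch is closed on it (9 N per mm).
- gauge: Thickness gauge on a C-shaped aluminium stand, 150 x 90 x 200 mm, origin under its base. Leave alone.
- rule: Steel rule 200 x 28 x 4 mm lying flat beside the case, origin under its middle. Leave alone.
- discs: White specimen puck, 68 mm across, 20 mm high, in front of the case, origin under its middle. Leave alone.
- blockbox: Small wooden box 75 x 50 x 26 mm in front of the case, origin under its middle. Leave alone.
- driver: Black-handled screwdriver. Leave alone.
- mug: White mug, 80 mm across, 95 mm high, origin under its middle. Leave alone.
- cleaner: White plastic bottle, 64 mm across, 170 mm high, origin under its middle. Leave alone.

How it is judged:
On the way, in this order (a step that is already met when the one before it is completed fails the run):
1. the lid is pushed fully shut (value of joint lid below 0.03 rad), for 0.2 s.
2. with the lid shut and the lever still open, the bail's crossbar has dropped behind the keeper hook (value of joint lid below 0.03 rad and value of joint lever above 1.2 rad and x of bail_bar in the frame of keeper_seat between -0.004 and 0.03 m and z of bail_bar in the frame of keeper_seat between -0.006 and 0.006 m), for 0.2 s.
At the end, for the whole second after the job is handed in: The lid is shut (within 0.02 rad), the crossbar sits in the keeper hook (within 4 mm along and 6 mm across the slope), the lever lies closed past its toggle point (within 0.12 rad of its stop) and still, and the keeper stays pulled by at least 2.5 mm (value of joint lid below 0.02 rad and value of joint lever below 0.12 rad and value of joint keeper above 0.0025 m and x of bail_bar in the frame of keeper_seat between -0.003 and 0.004 m and z of bail_bar in the frame of keeper_seat between -0.006 and 0.006 m and velocity of joint lever between -0.05 and 0.05 rad/s); the robot touches nothing.
It fails at once if another thing on the table is pushed more than 30 mm from its place (distance of any of gauge, rule, discs, blockbox, driver, mug, cleaner from where it was at the start of the episode above 0.03 m).
It also fails if it takes over 67 s, if anything falls off the work surface, if the arm or the gripper's body presses on something with over 40 N, if the wrist force passes 120 N, or if a joint passes its speed limit or range.

ROBOT

A 7-joint arm with a two-finger parallel gripper is mounted at the origin on the work surface. World frame = base frame: x ahead of the robot, y to its left, z up, the work surface at z = 0. Lengths are in m, angles in rad, forces in N, time in s.
With the tool pointing down it reaches from about 0.35 to 0.9 m from the base axis. Payload 8.1 kg.
Tool frame: the origin (TCP) lies between the finger pads; the fingertips stand 14 mm ahead of it and the grasp point (between the pads) lies 5 mm behind it (finger_overhang is the distance from the TCP to the fingertips, in m); z points along the fingers, x is the direction in which the jaws open and shut, and the axes are right-handed (so a half turn about z gives the same grasp; the last joint's range is limited). The gripper opens to 85 mm and grips with 20 to 120 N. Pads are 22 mm wide; open, the fingers measure 114 mm over their backs; the gripper's body (76 mm by 85 mm) begins 54 mm behind the grasp point. The pads swing forward as they close: fully open they stand 13 mm farther back than shut.
Start: joints at [-1.348, 0.434, 0.025, 1.573, -0.012, 1.134, -0.075], TCP at [0.2, 0.592, 0.245] pointing down, gripper open.
Joint ranges: [-2.62, 2.62], [-0.44, 2.09], [-1.27, 1.32], [0.08, 2.57], [-1.32, 4.46], [0.12, 2], [-2.74, 2.74]. Speed limits (rad/s): [2.22, 2.22, 3.01, 3.01, 3.14, 3.14, 3.14].

INTERFACE

Orientations are given as a unit quaternion [x, y, z, w].
In Python, from bench import get_obs, snapshot, sign_off, find_in, regions_of, finger_overhang gives the robot as it stands.
- The arm moves only by the shell command python3 -m handwheel 'ROWS' [FORCE]. ROWS is JSON, a list that holds one entry, the list of rows, each a list of 5 numbers: the closure, from -1 (fully open) to 1 (shut), then the shift along the world's x, y, z in m, then the turn about the world's z in rad. A call has 1 to 8 rows; each row shifts and turns the commanded pose from where the row before left it; what a row does not reach is not made up. A row lasts 1/8 s, in which the tool goes at most 62.5 mm and 10.7 degrees, less where a joint would pass 70% of its speed; a pose out of reach is approached as far as the arm can. A call is refused whole if a number of a shift passes 0.0625 or a number of a turn 0.188, either way. A call with a gripper value outside its range is refused whole. The fingers move at their own pace and stop on an object; FORCE is the grip in N (left out, the last holds). Time passes only in rows, so rows that do not move let the fingers close. It gives the time, the measured TCP pose, the force and the opening at its end, in the units of the state.
- get_obs(): the state, without advancing time (a new reading comes with each control period).
- snapshot(name): name is "scene" or "side" or "wrist"; returns a dict with "img" (480x640x3 uint8, red, green, blue), "vfov" (degrees; the focal length in pixels is half the picture's height over the tangent of half this angle, whatever the lens; pixels are square), "cx", "cy" (the principal point, pixels), "dist_coeffs" ([k1, k2, p1, p2, k3] as OpenCV has them; the pictures are not rectified), "position" and "orientation" of the camera in the world. Camera axes: x right, y down, z forward; pixel columns grow to the right and rows downward; lengths in m; the calibration is good to about 2 mm. A picture is of the moment at which its call begins. There is no depth.
- sign_off(): hands the job in, once; it reports no verdict.
Trained networks look in a picture, given as the dict that the camera call returned (one of the last four; its "shot" number tells which), for a name from the list of things; names that differ only in an ending like _2 or _b are one class to them, and where a whole thing is asked for, a point or a joint stands for the part that bears it (a point fixed in the world has none). Each returns a list of dicts, best first, with "score" (0 to 1); they miss things now and then, are a little off and sometimes report something else, mostly with a low value. They report only what shows in the picture. A call takes as long as a camera call.
- find_in(thing, picture): "xy" ([column, row] in pixels, amid what is visible of it).
- regions_of(thing, picture): "mask" (480x640 bool, what is visible of it) and "xy" ([column, row] in pixels, amid what is visible of it).
The state is a dict: "clock": time; "joint_positions": joint angles; "qd": joint speeds; "joint_torque": joint torques, N m; "tool_pos": TCP position; "eef_rot": TCP orientation; "wrist_force": force on the tool from outside, world axes, zero at the start; "moment": the same for the moment, N m; "width": finger opening in m.
Only numpy, scipy, OpenCV 4.12 (cv2) and the standard library are available. Lean on these libraries where they do the work, as an engineer would, in place of code of your own. Each camera call takes 0.05 s, during which the arm holds its last target. There are 200 camera calls.

## Working session

There is one attempt and no reset: what is moved stays moved. The work goes in short steps, Python scripts to look and compute and a shell command to move; the robot and the scene stay as the last step left them, time stands still between calls to the robot, and variables do not carry over. Pictures are saved under pics/ and viewed, about 8 in all and at most 12, crops included, and the job is handed in when it is done.

```bash
mkdir -p pics; ls; cat > h.py <<'E'
import numpy as np, cv2, json
from bench import *
from scipy.spatial.transform import Rotation as R
def K(s):
    f=240/np.tan(np.radians(s["vfov"])/2); return np.array([[f,0,s["cx"]],[0,f,s["cy"]],[0,0,1.]])
def ray(s,xy):
    p=cv2.undistortPoints(np.array([[xy]],float),K(s),np.array(s["dist_coeffs"],float))[0,0]
    d=R.from_quat(s["orientation"]).apply([p[0],p[1],1]); return np.array(s["position"]),d/np.linalg.norm(d)
def proj(s,P):
    r=R.from_quat(s["orientation"]).inv(); P=np.atleast_2d(P).astype(float)
    c=r.apply(P-np.array(s["position"]))
    return cv2.projectPoints(c,np.zeros(3),np.zeros(3),K(s),np.array(s["dist_coeffs"],float))[0][:,0]
def tri(obs):
    A=np.zeros((3,3));b=np.zeros(3)
    for o,d in obs:
        M=np.eye(3)-np.outer(d,d);A+=M;b+=M@o
    P=np.linalg.solve(A,b); return P,[float(np.linalg.norm((np.eye(3)-np.outer(d,d))@(P-o))) for o,d in obs]
def save(s,n): cv2.imwrite(f"pics/{n}.png",s["img"][:,:,::-1])
def st():
    o=get_obs(); print("t",o["clock"],"tcp",np.round(o["tool_pos"],4),"zax",np.round(R.from_quat(o["eef_rot"]).as_matrix(),3).tolist(),"F",np.round(o["wrist_force"],1),"w",round(o["width"],4)); return o
E
python3 - <<'E'
from h import *
o=st();print(o, finger_overhang)
S={n:snapshot(n) for n in("scene","side","wrist")}
for n,s in S.items(): save(s,n+"0"); print(n,s["position"],s["orientation"],s["vfov"])
for th in["case","frame_bar","lid","lid_press","lever_pivot","lever_tip","bail_bar","keeper_seat","gauge","rule","discs","blockbox","driver","mug","cleaner"]:
    P=[]
    for n in("scene","side"):
        try:r=find_in(th,S[n])
        except Exception as e: print(th,e);continue
        if r: print(th,n,np.round(r[0]["xy"],1),round(r[0]["score"],2)); P.append(ray(S[n],r[0]["xy"]))
    if len(P)==2: print("   ",np.round(tri(P)[0],4),np.round(tri(P)[1],4))
cv2.imwrite("pics/both0.png",cv2.resize(np.hstack([S["scene"]["img"],S["side"]["img"]])[:,:,::-1],(800,300),interpolation=cv2.INTER_AREA))
E
```

```text
pics
t 0.0 tcp [0.1999 0.5916 0.2445] zax [[0.32, 0.947, -0.0], [0.947, -0.32, -0.002], [-0.002, 0.0, -1.0]] F [ 1.2 -1.4  0.7] w 0.0854
{'clock': 0.0, 'joint_positions': array([-1.34764042,  0.43529438,  0.02496617,  1.57412273, -0.01158299,
        1.13400398, -0.07511218]), 'qd': array([-4.65220781e-05,  1.11921134e-03,  8.66397805e-04,  1.36032955e-04,
        1.79355725e-04,  2.05633959e-03,  1.04632019e-04]), 'joint_torque': array([ 3.65394935e-04, -6.70471072e+01,  1.02412842e+00, -3.16217172e+01,
        1.52819173e-02,  1.23755421e-02, -9.23221819e-06]), 'tool_pos': array([0.19991014, 0.5916374 , 0.24447162]), 'eef_rot': array([ 8.12431334e-01,  5.83056273e-01, -6.32315770e-04,  5.55820003e-04]), 'wrist_force': array([ 1.17681388, -1.42856824,  0.74779336]), 'moment': array([ 0.04036574,  0.01007423, -0.01478625]), 'width': 0.08535115400055347} 0.014
scene [1.45559572 0.29541426 1.36366272] [ 0.5571249   0.76146819 -0.26198784 -0.20283102] 51.90203452251416
side [0.33909053 0.72919479 1.03555571] [-0.17538751  0.91682286 -0.35333954  0.06185656] 57.25502171163098
wrist [0.13
[... 961 characters left out ...]
-0.0367  0.1764] [0.0019 0.0019]
gauge scene [181.  224.6] 0.79
gauge side [391.8 176.4] 0.93
    [ 0.5118 -0.4609  0.049 ] [0.0021 0.0021]
rule scene [325.  323.4] 0.69
rule side [265.8 294.4] 0.69
    [0.714  0.1271 0.0171] [0.0002 0.0002]
discs scene [331.4 273.4] 0.7
discs side [334.8 310.9] 0.95
    [0.5187 0.0945 0.0036] [0.0034 0.0034]
blockbox scene [280.6 246.1] 0.49
blockbox side [375.4 263.3] 0.61
    [ 0.4619 -0.1073  0.0043] [0.0032 0.0032]
driver scene [436.2 261.4] 0.49
mug scene [453.6 327. ] 0.76
mug side [230.9 432.8] 0.89
    [0.6192 0.5044 0.0435] [0.0056 0.0056]
cleaner scene [168.  262.2] 0.84
cleaner side [340.3 168.6] 0.95
    [ 0.6848 -0.4163  0.0654] [0.0039 0.0039]
```

View pics/scene0.png

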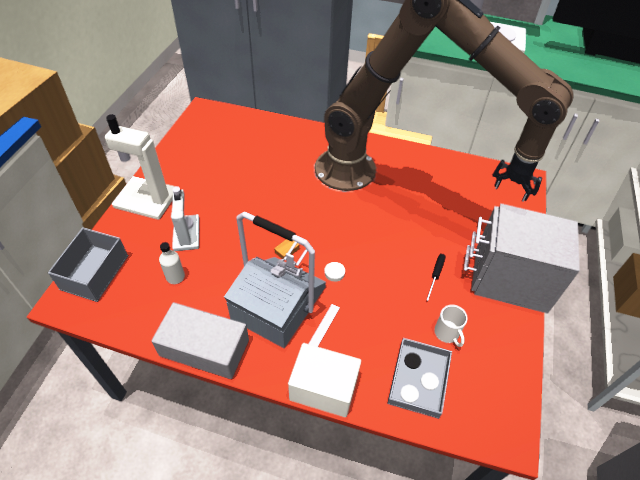

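View pics/side0.png

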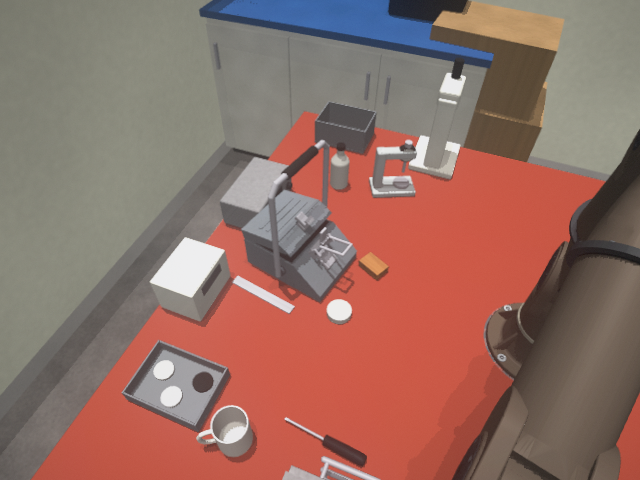

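```bash
python3 - <<'E'
import cv2,numpy as np
a=cv2.imread("pics/scene0.png")[205:350,218:338]; b=cv2.imread("pics/side0.png")[135:300,235:368]
f=lambda i,s:cv2.resize(i,None,fx=s,fy=s,interpolation=cv2.INTER_CUBIC)
A=f(a,3);B=f(b,3); H=max(A.shape[0],B.shape[0])
c=np.zeros((H,A.shape[1]+B.shape[1],3),np.uint8);c[:A.shape[0],:A.shape[1]]=A;c[:B.shape[0],A.shape[1]:]=B
cv2.imwrite("pics/crop1.png",c);print(c.shape)
w=cv2.imread("pics/scene0.png")
E
```

```text
(495, 759, 3)
```

View pics/crop1.png

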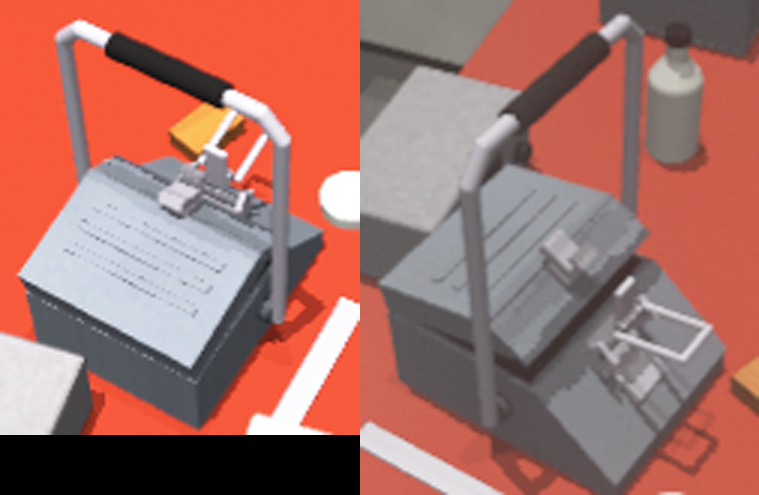

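```bash
python3 -m handwheel '[[[-1,0,0,0.06,0.04],[-1,0.01,-0.02,0.06,0.05],[-1,0.02,-0.06,0.03,0.05],[-1,0.025,-0.06,0,0.05],[-1,0.025,-0.06,0,0.05],[-1,0.025,-0.06,0,0.05],[-1,0.025,-0.06,0,0.035],[-1,0.025,-0.06,0,0]]]' 20
python3 -m handwheel '[[[-1,0.025,-0.06,0,0],[-1,0.025,-0.06,0,0],[-1,0.02,-0.06,0,0],[-1,0.01,-0.06,0,0],[-1,0.01,-0.05,0,0],[-1,0,-0.02,0,0],[-1,0,0,0,0]]]'
python3 - <<'E'
from h import *
st(); s=snapshot("wrist"); save(s,"wrist1"); print(s["position"],R.from_quat(s["orientation"]).apply([0,0,1]))
for th in["frame_bar","lid","lever_pivot","lever_tip","bail_bar","keeper_seat"]:
    r=find_in(th,s); print(th,[(np.round(q["xy"]),round(q["score"],2)) for q in r[:2]])
E
```

```text
clock: 2.65
tool_pos: [0.3484, 0.2285, 0.3909]
eef_rot: [0.707, 0.707, 0.001, -0.0]
wrist_force: [-0.0, 0.7, 0.4]
width: 0.0852
clock: 3.52
tool_pos: [0.4355, -0.0756, 0.3909]
eef_rot: [0.709, 0.706, 0.0, 0.0]
wrist_force: [0.4, -0.0, -1.2]
width: 0.0853
t 3.525 tcp [ 0.4355 -0.0756  0.3909] zax [[0.004, 1.0, 0.0], [1.0, -0.004, 0.0], [0.0, 0.0, -1.0]] F [ 0.4 -0.  -1.2] w 0.0853
[ 0.36778902 -0.07551372  0.51925713] [ 0.26577564 -0.0011685  -0.9640342 ]
frame_bar [(array([341., 340.]), 0.84)]
lid [(array([333., 387.]), 0.91)]
lever_pivot [(array([364., 334.]), 0.88), (array([384., 310.]), 0.63)]
lever_tip [(array([364., 332.]), 0.93)]
bail_bar [(array([379., 292.]), 0.17)]
keeper_seat [(array([348., 400.]), 0.61)]
```

View pics/wrist1.png

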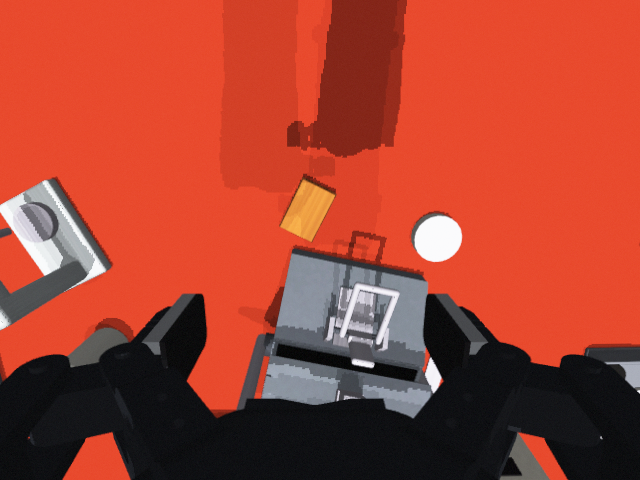

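```bash
cat > model.py <<'E'
from h import *
c4,s4=np.cos(np.radians(40)),np.sin(np.radians(40))
PIV=np.array([-130+98*c4-26*s4,0,30+98*s4+26*c4])/1e3
def sl(u,w,y=0): return PIV+np.array([u*c4-w*s4,y,u*s4+w*c4])/1e3   # slope frame mm rel pivot -> case m
def lid_pt(p,a):
    x,z=p[0]-130,p[2]-105; return np.array([130+x*np.cos(a)+z*np.sin(a),p[1],105-x*np.sin(a)+z*np.cos(a)])/1e3
def pins(L): return 18.8*np.array([-np.cos(L),np.sin(L)])+6.8*np.array([-np.sin(L),-np.cos(L)])
def tip(L,r=62,y=0,o=0): return sl(-r*np.cos(L)+o*np.sin(L),r*np.sin(L)+o*np.cos(L),y)
def bar(L,B,y=0): p=pins(L)+70.1*np.array([np.cos(B-L),np.sin(B-L)]); return sl(p[0],p[1],y)
def W(pose,P): return np.r_[0,0,0]+R.from_euler("z",pose[2]).apply(P)+np.array([pose[0],pose[1],0])
E
python3 - <<'E'
from model import *
from scipy.optimize import least_squares
S={}
for n in("scene","side","wrist"): S[n]=snapshot(n)
mm=lambda *p:(lambda v:np.array(p)/1e3)
o=[("wrist",lambda v:np.array([-.13,-.1,.03]),(294,253)),("wrist",lambda v:np.array([-.13,.1,.03]),(427,281)),
("wrist",lambda v:np.array([-.0406,-.1,.105]),(277,345)),("wrist",lambda v:np.array([-.0406,.1,.105]),(417,381)),
("scene",lambda v:np.array([.13,.1,0]),(284.7,347.7)),("scene",lambda v:np.array([-.13,.1,.03]),(326.3,283.7)),
("scene",lambda v:np.array([0,0,.37]),(274.7,229)),("side",lambda v:np.array([0,0,.37]),(300.7,160)),
("side",lambda v:np.array([-.13,.1,0]),(320.7,298.3)),
("scene",lambda v:lid_pt([130,100,140],v[3]),(193/3+218,367/3+205)),
("scene",lambda v:lid_pt([130,-100,140],v[3]),(20/3+218,278/3+205)),
("side",lambda v:lid_pt([-40.6,100,105],v[3]),(160/3+235,362/3+135)),
("side",lambda v:lid_pt([-40.6,-100,105],v[3]),(288/3+235,234/3+135)),
("wrist",lambda v:bar(v[4],4.54,0),(377,290)),("side",lambda v:bar(v[4],4.54),(336/3+235,342/3+135)),
("wrist",lambda v:tip(v[4]),(362,356)),("side",lambda v:tip(v[4]),(265/3+235,288/3+135))]
def f(v):
    return np.concatenate([proj(S[n],W(v,g(v)))[0]-np.array(p) for n,g,p in o])
r=least_squares(f,[.69,-.04,-.2,.25,2.3],loss="soft_l1",f_scale=3)
print(np.round(r.x,4)); 
for q,e in zip(o,f(r.x).reshape(-1,2)): print(q[0],q[2],np.round(e,1))
v=r.x;np.save("fit.npy",v)
for nm,P in dict(bar=bar(v[4],4.54),tip=tip(v[4]),pivot=PIV,seat=sl(55,0)).items(): print(nm,np.round(W(v,P),4))
save(S["scene"],"scene1");save(S["side"],"side1")
cv2.imwrite("pics/arm.png",cv2.resize(np.hstack([S["scene"]["img"][100:340,180:420],S["side"]["img"][60:320,220:480][:240]])[:,:,::-1],None,fx=1.6,fy=1.6,interpolation=cv2.INTER_CUBIC))
E
```

```text
[ 0.6773 -0.0377 -0.2223  0.2048  2.2018]
wrist (294, 253) [-2.8  1.7]
wrist (427, 281) [0.3 3. ]
wrist (277, 345) [-3.9 -6.7]
wrist (417, 381) [  6.4 -12.8]
scene (284.7, 347.7) [-0.7  0.9]
scene (326.3, 283.7) [-0.2 -1.7]
scene (274.7, 229) [-0.8 -0.4]
side (300.7, 160) [-2.   2.3]
side (320.7, 298.3) [-2.6  4.6]
scene (282.3333333333333, 327.3333333333333) [-1.2  0.7]
scene (224.66666666666666, 297.6666666666667) [-1.4 -0.6]
side (288.3333333333333, 255.66666666666669) [1.3 0.8]
side (331.0, 213.0) [-0.1 -0.7]
wrist (377, 290) [-0.9 -2.3]
side (347.0, 249.0) [-1.1  2.4]
wrist (362, 356) [1.3 6.6]
side (323.3333333333333, 231.0) [-0.2 -0.4]
bar [ 0.5316 -0.0047  0.1386]
tip [ 0.6034 -0.021   0.1748]
pivot [ 0.6074 -0.0219  0.1129]
seat [ 0.6485 -0.0312  0.1483]
```

View pics/arm.png

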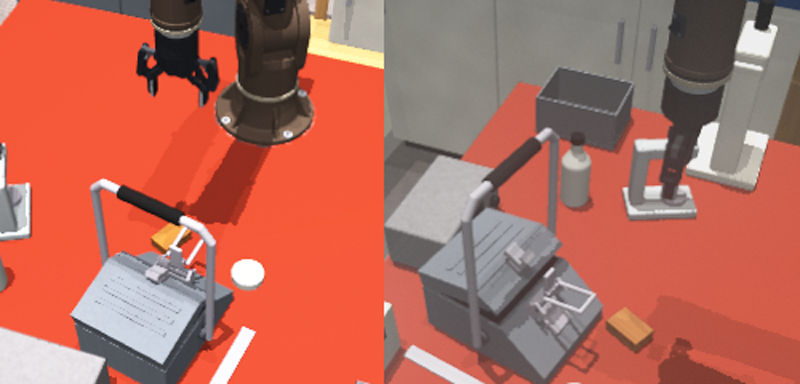

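```bash
python3 -m handwheel '[[[-1,0.015,0.02,0,0.17],[-1,0.025,0.02,0,0.17],[-1,0.025,0.02,-0.01,0.17],[-1,0.025,0.02,-0.02,0.17],[-1,0.025,0.02,-0.02,0.17],[-1,0.025,0.014,-0.02,0.17],[-1,0.025,0,-0.03,0.17],[-1,0.02,0,-0.03,0.158]]]'
python3 -m handwheel '[[[-1,0,0,-0.03,0],[-1,0,0,-0.02,0],[-1,0,0,0,0]]]'
python3 - <<'E'
from model import *
o=st(); v=np.load("fit.npy")
print("case-frame tcp",R.from_euler("z",-v[2]).apply(o["tool_pos"]-np.array([v[0],v[1],0])),o["joint_positions"])
E
```

```text
clock: 5.03
tool_pos: [0.6118, 0.0397, 0.2673]
eef_rot: [0.144, 0.99, -0.005, -0.005]
wrist_force: [-0.4, -0.3, -0.0]
width: 0.0853
clock: 5.4
tool_pos: [0.6105, 0.0385, 0.2182]
eef_rot: [0.144, 0.989, -0.005, -0.006]
wrist_force: [0.2, -0.2, 0.3]
width: 0.0853
t 5.4 tcp [0.6105 0.0385 0.2182] zax [[-0.958, 0.286, -0.012], [0.286, 0.958, -0.009], [0.009, -0.012, -1.0]] F [ 0.2 -0.2  0.3] w 0.0853
case-frame tcp [-0.08200346  0.05960522  0.21818051] [-0.22258876  0.44178979  0.09842034  1.63631068 -0.0399126   1.07916736
  2.73740667]
```

```bash
python3 -m handwheel '[[[-1,0.006,0,-0.015,-0.05],[-1,0.004,0,-0.015,0],[-1,0,0,-0.01,0],[-1,0,0,-0.01,0],[-1,0,0,0,0]]]'
python3 - <<'E'
from model import *
o=st(); v=np.load("fit.npy");print(o["joint_positions"][6])
s=snapshot("side"); save(s,"side2")
t=snapshot("scene")
cv2.imwrite("pics/press.png",cv2.resize(np.hstack([t["img"][180:340,210:350],s["img"][130:290,230:370]])[:,:,::-1],None,fx=2.8,fy=2.8,interpolation=cv2.INTER_CUBIC))
E
```

```text
clock: 6.02
tool_pos: [0.6208, 0.0387, 0.1691]
eef_rot: [0.169, 0.986, -0.005, -0.005]
wrist_force: [0.3, -0.9, 0.4]
width: 0.0856
t 6.025 tcp [0.6208 0.0387 0.1691] zax [[-0.943, 0.333, -0.011], [0.333, 0.943, -0.008], [0.008, -0.011, -1.0]] F [ 0.3 -0.9  0.4] w 0.0856
2.6982535706031494
```

View pics/press.png

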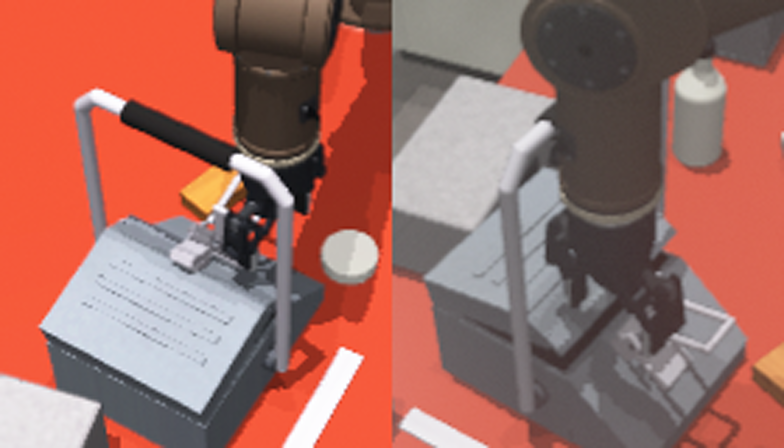

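```bash
python3 -m handwheel '[[[-1,0,0,-0.006,0],[-1,0,0,-0.006,0],[-1,0,0,-0.004,0],[-1,0,0,0,0]]]'; python3 -m handwheel '[[[-1,0,0,-0.004,0],[-1,0,0,-0.004,0],[-1,0,0,0,0]]]'
```

```text
clock: 6.62
tool_pos: [0.6212, 0.0386, 0.1534]
eef_rot: [0.169, 0.986, -0.005, -0.004]
wrist_force: [0.3, 0.1, 0.3]
width: 0.0852
clock: 7.0
tool_pos: [0.6211, 0.0388, 0.1454]
eef_rot: [0.169, 0.986, -0.005, -0.004]
wrist_force: [-0.8, -1.0, 1.0]
width: 0.0855
```

```bash
python3 -m handwheel '[[[-1,0,0,-0.004,0],[-1,0,0,-0.004,0],[-1,0,0,0,0]]]'; python3 -m handwheel '[[[-1,0,0,-0.004,0],[-1,0,0,-0.002,0],[-1,0,0,0,0]]]'
```

```text
clock: 7.38
tool_pos: [0.6199, 0.0391, 0.137]
eef_rot: [0.169, 0.986, -0.005, -0.005]
wrist_force: [-3.8, 0.8, 1.5]
width: 0.0852
clock: 7.75
tool_pos: [0.6195, 0.0392, 0.131]
eef_rot: [0.169, 0.986, -0.005, -0.006]
wrist_force: [-6.3, 1.3, 2.6]
width: 0.0855
```

```bash
python3 - <<'E'
from h import *
t=snapshot("scene");s=snapshot("side")
cv2.imwrite("pics/press2.png",cv2.resize(np.hstack([t["img"][200:320,230:340],s["img"][160:280,240:350]])[:,:,::-1],None,fx=3.6,fy=3.6,interpolation=cv2.INTER_CUBIC))
E
```

```text
(no output)
```

View pics/press2.png

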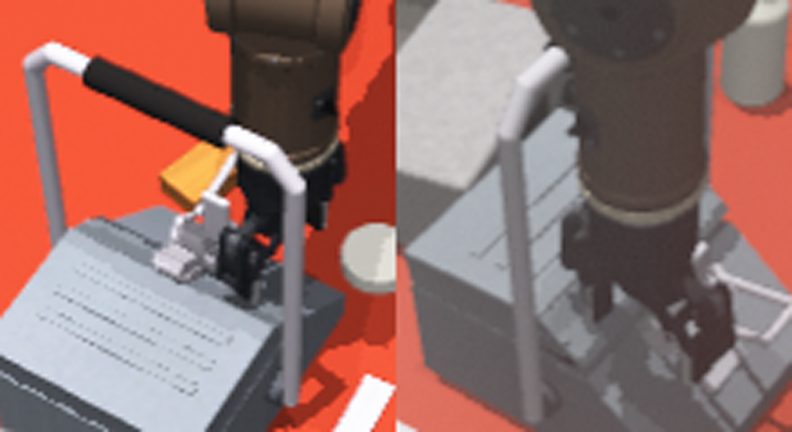

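```bash
python3 -m handwheel '[[[-1,0,0,-0.003,0],[-1,0,0,-0.003,0],[-1,0,0,0,0]]]'; python3 -m handwheel '[[[-1,0,0,-0.002,0],[-1,0,0,0,0]]]'
```

```text
clock: 8.22
tool_pos: [0.6196, 0.0392, 0.1249]
eef_rot: [0.169, 0.986, -0.005, -0.006]
wrist_force: [-5.9, 1.6, 2.5]
width: 0.0856
clock: 8.48
tool_pos: [0.6196, 0.0392, 0.123]
eef_rot: [0.169, 0.986, -0.005, -0.006]
wrist_force: [-6.9, 2.0, 1.6]
width: 0.0858
```

```bash
python3 -m handwheel '[[[-1,0,0,-0.003,0],[-1,0,0,0,0]]]'; python3 - <<'E'
from h import *
s=snapshot("side");save(s,"side3")
for n,q in(("side1",None),("side3",None)):pass
a=cv2.imread("pics/side0.png")[190:270,240:300];b=s["img"][190:270,240:300][:,:,::-1]
cv2.imwrite("pics/press3.png",cv2.resize(np.hstack([a,b]),None,fx=6,fy=6,interpolation=cv2.INTER_CUBIC))
E
```

```text
clock: 8.72
tool_pos: [0.6195, 0.0392, 0.1207]
eef_rot: [0.169, 0.986, -0.005, -0.006]
wrist_force: [-9.6, 2.7, 8.1]
width: 0.0857
```

View pics/press3.png

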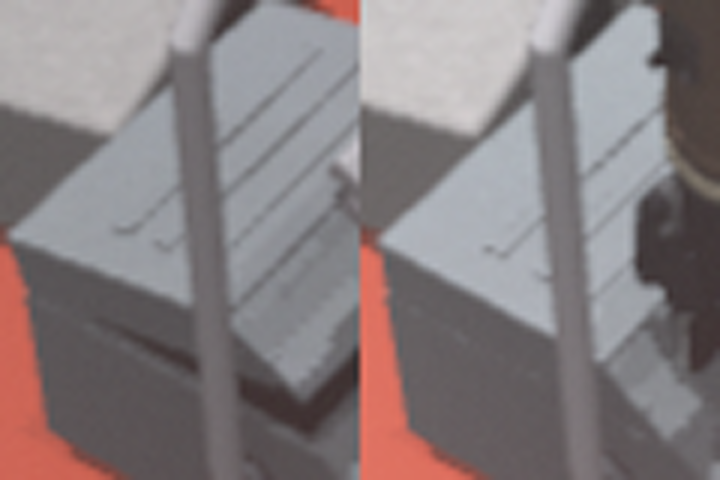

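```bash
python3 -m handwheel '[[[-1,0,0,-0.003,0],[-1,0,0,-0.001,0],[-1,0,0,0,0],[-1,0,0,0,0]]]'
```

```text
clock: 9.28
tool_pos: [0.6198, 0.0393, 0.1197]
eef_rot: [0.169, 0.986, -0.004, -0.005]
wrist_force: [-22.7, 0.6, 35.0]
width: 0.0856
```

```bash
python3 -m handwheel '[[[-1,0,0,0.05,0],[-1,0,0,0.06,-0.1],[-1,-0.02,-0.005,0.06,-0.18],[-1,-0.03,-0.01,0.02,-0.18],[-1,-0.03,-0.01,0,-0.18],[-1,-0.03,-0.01,0,-0.18],[-1,-0.03,-0.01,0,-0.18],[-1,-0.03,-0.005,0,-0.18]]]'
python3 -m handwheel '[[[-1,-0.01,0,0,-0.18],[-1,0,0,0,-0.09],[-1,0,0,0,0]]]'
python3 - <<'E'
from model import *
o=st();s=snapshot("wrist");save(s,"wrist2");v=np.load("fit.npy")
for th in["lid","lever_tip","bail_bar","keeper_seat"]:
    r=find_in(th,s); print(th,[(np.round(q["xy"]),round(q["score"],2)) for q in r[:2]])
for n,P in dict(barL=bar(v[4],4.54,-26),barR=bar(v[4],4.54,26),tipL=tip(v[4],62,-13),tipR=tip(v[4],62,13),f1=np.array([-.13,-.1,.03]),f2=np.array([-.13,.1,.03]),g1=np.array([-.0406,-.1,.105]),g2=np.array([-.0406,.1,.105]),seat=sl(55,0)).items(): print(n,np.round(proj(s,W(v,P))[0],1))
c=s["img"][90:410,180:500][:,:,::-1]
cv2.imwrite("pics/w2c.png",cv2.resize(c,(600,600),interpolation=cv2.INTER_CUBIC))
E
```

```text
clock: 10.28
tool_pos: [0.4511, -0.012, 0.306]
eef_rot: [0.691, 0.723, -0.001, -0.005]
wrist_force: [-0.4, 1.5, 0.5]
width: 0.0854
clock: 10.65
tool_pos: [0.442, -0.0114, 0.3062]
eef_rot: [0.78, 0.626, -0.0, -0.006]
wrist_force: [-0.3, 0.7, 0.3]
width: 0.0855
t 10.65 tcp [ 0.442  -0.0114  0.3062] zax [[0.217, 0.976, -0.008], [0.976, -0.217, 0.008], [0.007, -0.009, -1.0]] F [-0.3  0.7  0.3] w 0.0855
lid [(array([335., 371.]), 0.75), (array([395., 402.]), 0.6)]
lever_tip [(array([338., 368.]), 0.9)]
bail_bar [(array([340., 324.]), 0.96)]
keeper_seat []
barL [313.5 317.1]
barR [371.8 317.1]
tipL [328.6 415.4]
tipR [359.1 415.4]
f1 [250.9 289.1]
f2 [418.6 289.4]
g1 [243.  395.4]
g2 [431.4 395.1]
seat [340.2 435.7]
```

View pics/w2c.png

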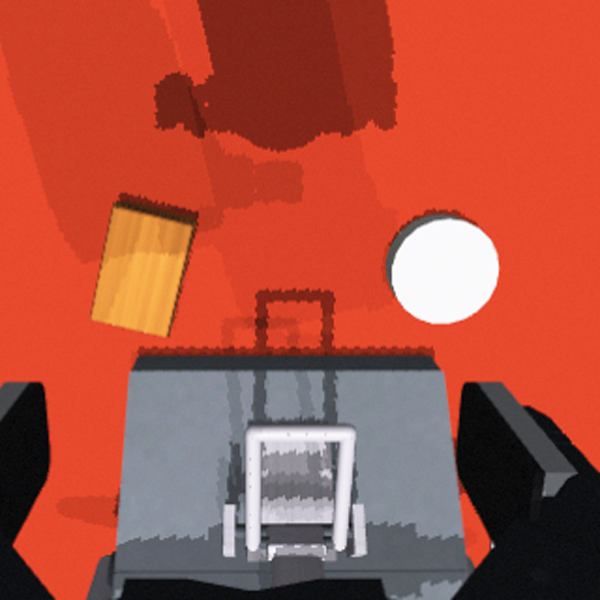

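```bash
python3 - <<'E'
from model import *
from scipy.optimize import least_squares
s=snapshot("wrist");v=np.load("fit.npy")
d=snapshot("side")
o=[(s,lambda p:np.array([-.13,-.1,.03]),(249.3,287.3)),(s,lambda p:np.array([-.13,.1,.03]),(416.3,287.3)),
(s,lambda p:bar(p[3],4.54,-26),(311.2,321.5)),(s,lambda p:bar(p[3],4.54,26),(369.9,321.5)),
(d,lambda p:bar(p[3],4.54),(347,249)),(d,lambda p:tip(p[3]),(323.3,231))]
f=lambda p:np.concatenate([proj(c,W(p,g(p)))[0]-np.array(q) for c,g,q in o])
r=least_squares(f,[*v[:3],2.2],loss="soft_l1",f_scale=2);print(np.round(r.x,4),np.round(f(r.x),1))
p=r.x;np.save("fit2.npy",p)
for nm,P in dict(bar=bar(p[3],4.54),pins=sl(*pins(p[3])),tip=tip(p[3]),pivot=PIV).items(): print(nm,np.round(W(p,P),4),np.round(P,4))
print("ux",np.cos(p[2]),np.sin(p[2]))
E
```

```text
[ 0.6739 -0.0389 -0.2192  2.2984] [-0.5  0.   0.6 -0.  -0.5 -0.2  0.5 -0.2 -0.4  0.1 -0.6 -1.4]
bar [ 0.5308 -0.0071  0.146 ] [-0.1466  0.      0.146 ]
pins [ 0.5979 -0.022   0.1319] [-0.0779  0.      0.1319]
tip [ 0.6057 -0.0237  0.1749] [-0.0698  0.      0.1749]
pivot [ 0.604  -0.0234  0.1129] [-0.0716  0.      0.1129]
ux 0.9760702852277348 -0.21745527884015245
```

```bash
python3 -m handwheel '[[[-1,0.03,0.001,-0.04,0],[-1,0.03,0.001,-0.045,0],[-1,0.029,0.002,-0.04,0],[-1,0,0,-0.025,0],[-1,0,0,-0.015,0],[-1,0,0,0,0]]]'
python3 - <<'E'
from model import *
o=st();p=np.load("fit2.npy");s=snapshot("wrist")
print(R.from_euler("z",-p[2]).apply(o["tool_pos"]-np.array([p[0],p[1],0])), np.round(proj(s,[W(p,bar(p[3],4.54,y)) for y in(-26,0,26)]),1))
r=find_in("bail_bar",s);print(r and (r[0]["xy"],r[0]["score"]))
E
```

```text
clock: 11.75
tool_pos: [0.5301, -0.0073, 0.1404]
eef_rot: [0.78, 0.626, -0.001, -0.006]
wrist_force: [-0.2, -0.2, 1.1]
width: 0.0853
t 11.75 tcp [ 0.5301 -0.0073  0.1404] zax [[0.217, 0.976, -0.01], [0.976, -0.217, 0.008], [0.006, -0.012, -1.0]] F [-0.2 -0.2  1.1] w 0.0853
[-0.14723609 -0.00037667  0.14039315] [[246.9 326. ]
 [316.5 326. ]
 [386.1 325.8]]
([317.8, 334.9], 0.87)
```

Position checks out. Close on the bail.

```bash
python3 -m handwheel '[[[1,0,0,0,0],[1,0,0,0,0],[1,0,0,0,0],[1,0,0,0,0],[1,0,0,0,0],[1,0,0,0,0]]]' 25
```

```text
clock: 12.6
tool_pos: [0.5306, -0.0072, 0.1409]
eef_rot: [0.78, 0.626, -0.001, -0.006]
wrist_force: [-1.1, 0.0, 1.4]
width: 0.0507
```

```bash
python3 -m handwheel '[[[1,0.003,-0.001,0.011,0],[1,0.005,-0.001,0.01,0],[1,0.006,-0.001,0.009,0],[1,0.007,-0.002,0.008,0],[1,0.008,-0.002,0.006,0],[1,0.01,-0.002,0.006,0],[1,0.009,-0.002,0.003,0],[1,0,0,0,0]]]'
python3 - <<'E'
from model import *
o=st();p=np.load("fit2.npy")
print(R.from_euler("z",-p[2]).apply(o["tool_pos"]-np.array([p[0],p[1],0])))
E
```

```text
clock: 13.6
tool_pos: [0.5801, -0.0185, 0.1946]
eef_rot: [0.78, 0.625, -0.0, -0.005]
wrist_force: [-3.9, 2.9, 6.2]
width: 0.0508
t 13.6 tcp [ 0.5801 -0.0185  0.1946] zax [[0.218, 0.976, -0.007], [0.976, -0.217, 0.008], [0.007, -0.009, -1.0]] F [-3.9  2.9  6.2] w 0.0508
[-0.09601418 -0.00041417  0.1945549 ]
```

```bash
python3 -m handwheel '[[[1,0.007,-0.002,0.003,0],[1,0.007,-0.001,0.002,0],[1,0.007,-0.002,0.001,0],[1,0.007,-0.001,0,0],[1,0.006,-0.002,-0.001,0],[1,0,0,0,0]]]'
python3 - <<'E'
from model import *
o=st();p=np.load("fit2.npy")
print(R.from_euler("z",-p[2]).apply(o["tool_pos"]-np.array([p[0],p[1],0])))
E
```

```text
clock: 14.35
tool_pos: [0.6132, -0.026, 0.1988]
eef_rot: [0.78, 0.626, -0.001, -0.006]
wrist_force: [-0.7, 2.7, -6.0]
width: 0.0503
t 14.35 tcp [ 0.6132 -0.026   0.1988] zax [[0.217, 0.976, -0.009], [0.976, -0.217, 0.009], [0.007, -0.01, -1.0]] F [-0.7  2.7 -6. ] w 0.0503
[-0.06203993 -0.00061588  0.1988171 ]
```

```bash
python3 -m handwheel '[[[1,0.003,-0.001,-0.003,0],[1,0,0,0,0],[-1,0,0,0,0],[-1,0,0,0,0],[-1,0,0,0,0],[-1,0,0,0,0],[-1,0,0,0,0]]]'
python3 - <<'E'
from model import *
st();p=np.load("fit2.npy");d=snapshot("side");e=snapshot("scene");w=snapshot("wrist")
def b2(L,x): return sl(55+x,0)
for s,n in((d,"side"),(e,"scene"),(w,"wrist")):
    r=find_in("bail_bar",s);print(n,r and (r[0]["xy"],r[0]["score"]),"hooked",np.round(proj(s,W(p,sl(75,0)))[0]),"up",np.round(proj(s,W(p,bar(p[3],p[3]+np.radians(30))))[0]))
q=lambda c,s,x0,y0,w_,h_,f:cv2.resize(s["img"][y0:y0+h_,x0:x0+w_],None,fx=f,fy=f,interpolation=cv2.INTER_CUBIC)
cv2.imwrite("pics/rel.png",np.hstack([q(0,d,270,170,110,130,3.6),q(0,e,240,210,110,130,3.6)])[:,:,::-1])
E
```

```text
clock: 15.22
tool_pos: [0.6157, -0.0273, 0.1959]
eef_rot: [0.78, 0.626, -0.001, -0.006]
wrist_force: [0.5, 1.2, -0.5]
width: 0.0853
t 15.225 tcp [ 0.6157 -0.0273  0.1959] zax [[0.217, 0.976, -0.009], [0.976, -0.217, 0.008], [0.006, -0.01, -1.0]] F [ 0.5  1.2 -0.5] w 0.0853
side ([310.4, 234.3], 0.57) hooked [306. 225.] up [318. 221.]
scene ([281.5, 271.3], 0.6) hooked [280. 270.] up [286. 253.]
wrist ([283.4, 320.0], 0.9) hooked [317. 366.] up [319. 332.]
```

```bash
python3 -m handwheel '[[[-1,0,0,0.03,0],[-1,-0.02,0.004,0.04,0],[-1,-0.05,0.01,0.03,0],[-1,-0.05,0.01,0.01,0],[-1,-0.05,0.01,0,0],[-1,0,0,0,0]]]'
python3 - <<'E'
from model import *
st();p=np.load("fit2.npy");d=snapshot("side");e=snapshot("scene");w=snapshot("wrist")
for s,n in((d,"side"),(e,"scene"),(w,"wrist")):
    r=regions_of("bail_bar",s);
    if r: m=r[0]["mask"];ys,xs=np.where(m);print(n,r[0]["xy"],r[0]["score"],m.sum(),xs.min(),xs.max(),ys.min(),ys.max())
    print("hooked",np.round(proj(s,[W(p,sl(75,0,y)) for y in(-26,26)])).tolist(),"pins",np.round(proj(s,W(p,sl(*pins(p[3]))))[0]))
q=lambda s,x0,y0,w_,h_,f:cv2.resize(s["img"][y0:y0+h_,x0:x0+w_],None,fx=f,fy=f,interpolation=cv2.INTER_CUBIC)
A=q(d,275,180,85,110,4.7);B=q(e,250,230,85,110,4.7)
cv2.imwrite("pics/rel.png",np.hstack([A,B])[:,:,::-1])
E
```

```text
clock: 16.27
tool_pos: [0.4427, 0.0074, 0.3063]
eef_rot: [0.78, 0.626, -0.0, -0.007]
wrist_force: [0.1, 0.5, 0.6]
width: 0.0853
t 16.275 tcp [0.4427 0.0074 0.3063] zax [[0.216, 0.976, -0.009], [0.976, -0.216, 0.01], [0.008, -0.011, -1.0]] F [0.1 0.5 0.6] w 0.0853
side [307.9, 234.1] 0.64 139 301 330 220 245
hooked [[311.0, 219.0], [300.0, 230.0]] pins [325. 242.]
scene [280.3, 270.3] 0.62 98 273 296 260 273
hooked [[272.0, 266.0], [287.0, 273.0]] pins [291. 261.]
wrist [337.2, 390.8] 0.59 384 291 345 376 402
hooked [[291.0, 457.0], [347.0, 457.0]] pins [318. 379.]
```

View pics/rel.png

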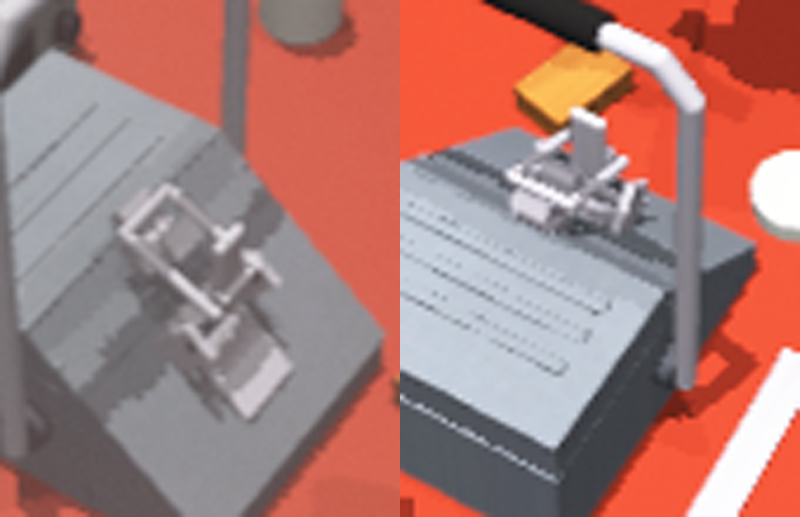

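```bash
python3 -m handwheel '[[[-1,0.05,-0.01,0,0],[-1,0.05,-0.01,0,0],[-1,0.05,-0.008,-0.03,0],[-1,0.013,-0.003,-0.04,0],[-1,0,0,-0.04,0],[-1,0,0,-0.02,0],[-1,0,0,-0.01,0],[-1,0,0,0,0]]]'
python3 - <<'E'
from model import *
o=st();p=np.load("fit2.npy")
print(R.from_euler("z",-p[2]).apply(o["tool_pos"]-np.array([p[0],p[1],0])))
s=snapshot("wrist");print(np.round(proj(s,W(p,tip(p[3])))));r=find_in("lever_tip",s);print(r and (r[0]["xy"],r[0]["score"]))
E
```

```text
clock: 17.58
tool_pos: [0.6088, -0.0244, 0.1654]
eef_rot: [0.78, 0.626, -0.001, -0.006]
wrist_force: [-0.5, 0.4, 0.1]
width: 0.0855
t 17.575 tcp [ 0.6088 -0.0244  0.1654] zax [[0.217, 0.976, -0.01], [0.976, -0.217, 0.008], [0.006, -0.011, -1.0]] F [-0.5  0.4  0.1] w 0.0855
[-6.66448405e-02  9.43172121e-06  1.65433266e-01]
[[316. 322.]]
([314.2, 299.7], 0.65)
```

```bash
python3 -m handwheel '[[[1,-0.003,0.001,0,0],[1,0,0,0,0],[1,0,0,0,0],[1,0,0,0,0],[1,0,0,0,0],[1,0,0,0,0],[1,0,0,0,0]]]' 40
```

```text
clock: 18.55
tool_pos: [0.6058, -0.024, 0.1665]
eef_rot: [0.78, 0.625, -0.001, -0.006]
wrist_force: [-1.9, -1.7, 5.8]
width: 0.0253
```

```bash
python3 -m handwheel '[[[1,-0.0075,0.0015,-0.0005,0],[1,-0.0072,0.0018,-0.0015,0],[1,-0.007,0.0015,-0.0025,0],[1,-0.0069,0.0016,-0.0033,0],[1,-0.006,0.0013,-0.0043,0],[1,-0.0058,0.0013,-0.005,0],[1,0,0,0,0]]]'
```

```text
clock: 19.42
tool_pos: [0.5664, -0.0151, 0.1499]
eef_rot: [0.78, 0.625, 0.0, -0.005]
wrist_force: [-0.2, -2.4, 5.2]
width: 0.025
```

```bash
python3 -m handwheel '[[[1,-0.005,0.001,-0.0055,0],[1,-0.0041,0.001,-0.0066,0],[1,-0.0032,0.0007,-0.0068,0],[1,-0.0025,0.0006,-0.0074,0],[1,-0.0014,0.0003,-0.0075,0],[1,-0.0006,0.0001,-0.0076,0],[1,0,0,0,0]]]'
python3 - <<'E'
from model import *
o=st();p=np.load("fit2.npy");c=R.from_euler("z",-p[2]).apply(o["tool_pos"]+[0,0,.005]-np.array([p[0],p[1],0]))-PIV
print(c,np.linalg.norm(c),"theta",np.degrees(np.arctan2(-c[0],c[2])))
e=snapshot("side");q=snapshot("scene");
for s in(e,q):
    r=find_in("lever_tip",s);print(r and (r[0]["xy"],r[0]["score"]),proj(s,W(p,tip(.73))).round())
E
```

```text
clock: 20.3
tool_pos: [0.5487, -0.0111, 0.1076]
eef_rot: [0.78, 0.625, -0.001, -0.006]
wrist_force: [-1.4, -2.2, 5.2]
width: 0.025
t 20.3 tcp [ 0.5487 -0.0111  0.1076] zax [[0.218, 0.976, -0.008], [0.976, -0.218, 0.008], [0.006, -0.01, -1.0]] F [-1.4 -2.2  5.2] w 0.025
[-5.66144624e-02 -6.48027642e-05 -3.13933001e-04] 0.05661536982803177 theta 90.31770771835596
([317.9, 247.7], 0.46) [[342. 254.]]
([293.1, 262.8], 0.79) [[300. 252.]]
```

```bash
python3 -m handwheel '[[[1,0.0003,0,-0.0072,0],[1,0.0012,-0.0003,-0.0072,0],[1,0.0016,-0.0003,-0.0047,0],[1,0.0017,-0.0004,-0.0046,0],[1,0.002,-0.0005,-0.004,0],[1,0,0,0,0]]]'
python3 - <<'E'
from model import *
o=st();p=np.load("fit2.npy");c=R.from_euler("z",-p[2]).apply(o["tool_pos"]+[0,0,.005]-np.array([p[0],p[1],0]))-PIV
print(c,np.linalg.norm(c),"L",2.298-(np.arctan2(-c[0],c[2])))
E
```

```text
clock: 21.25
tool_pos: [0.5549, -0.0124, 0.0796]
eef_rot: [0.78, 0.625, -0.001, -0.006]
wrist_force: [-3.4, -2.7, 5.2]
width: 0.0249
t 21.25 tcp [ 0.5549 -0.0124  0.0796] zax [[0.218, 0.976, -0.01], [0.976, -0.217, 0.008], [0.006, -0.011, -1.0]] F [-3.4 -2.7  5.2] w 0.0249
[-5.02570838e-02  4.70844680e-07 -2.83031971e-02] 0.05767881274317808 L 0.21430667710171214
```

```bash
python3 -m handwheel '[[[-1,0,0,0,0],[-1,0,0,0,0],[-1,0,0,0,0],[-1,0,0,0.03,0],[1,0.0088,-0.002,0.03,0],[1,0,0,0,0],[1,0,0,0,0],[1,0,0,0,0]]]'
python3 -m handwheel '[[[1,0,0,0,0],[1,0,0,0,0],[1,0,0,-0.015,0],[1,0,0,-0.01,0],[1,0,0,0,0]]]'
```

```text
clock: 22.25
tool_pos: [0.5632, -0.0139, 0.1388]
eef_rot: [0.78, 0.626, -0.002, -0.007]
wrist_force: [-0.3, -1.1, 0.1]
width: 0.0123
clock: 22.88
tool_pos: [0.5632, -0.014, 0.1134]
eef_rot: [0.78, 0.626, -0.002, -0.007]
wrist_force: [0.5, 1.0, 0.4]
width: 0.0002
```

```bash
python3 -m handwheel '[[[1,0,0,-0.003,0],[1,0,0,-0.003,0],[1,0,0,-0.002,0],[1,0,0,0,0]]]'; python3 -m handwheel '[[[1,0,0,-0.002,0],[1,0,0,-0.001,0],[1,0,0,0,0]]]'
```

```text
clock: 23.38
tool_pos: [0.564, -0.014, 0.1066]
eef_rot: [0.78, 0.626, -0.001, -0.006]
wrist_force: [0.4, 0.0, -0.1]
width: -0.0002
clock: 23.75
tool_pos: [0.564, -0.014, 0.1036]
eef_rot: [0.78, 0.626, -0.001, -0.006]
wrist_force: [0.8, 0.3, 0.4]
width: -0.0001
```

```bash
python3 -m handwheel '[[[1,0,0,-0.002,0],[1,0,0,-0.002,0],[1,0,0,0,0]]]'; python3 -m handwheel '[[[1,0,0,-0.002,0],[1,0,0,-0.001,0],[1,0,0,0,0]]]'
```

```text
clock: 24.12
tool_pos: [0.5646, -0.0141, 0.1024]
eef_rot: [0.78, 0.625, 0.0, -0.006]
wrist_force: [-10.4, 0.8, 31.8]
width: 0.0002
clock: 24.5
tool_pos: [0.5649, -0.0141, 0.1017]
eef_rot: [0.78, 0.625, 0.001, -0.006]
wrist_force: [-19.9, 1.2, 59.4]
width: -0.0002
```

```bash
python3 -m handwheel '[[[1,0,0,0.02,0],[1,-0.01,0.002,0.05,0],[1,-0.04,0.008,0.06,0],[1,-0.05,0.01,0.05,0],[1,-0.03,0.006,0.02,0],[1,0,0,0,0]]]'
python3 - <<'E'
from model import *
st();p=np.load("fit2.npy");d=snapshot("side");e=snapshot("scene");w=snapshot("wrist")
q=lambda s,x0,y0,w_,h_,f:cv2.resize(s["img"][y0:y0+h_,x0:x0+w_],None,fx=f,fy=f,interpolation=cv2.INTER_CUBIC)
A=q(d,280,190,80,100,4.5);c=w["img"][240:440,220:420]
cv2.imwrite("pics/end.png",np.hstack([A,cv2.resize(c,(450,450),interpolation=cv2.INTER_CUBIC)])[:,:,::-1]);print(A.shape)
for s in(d,w): print("seat bar",proj(s,[W(p,sl(55,0,y)) for y in(-26,26)]).round(1).tolist(),"tip",proj(s,[W(p,tip(0,62,y)) for y in(-13,13)]).round(1).tolist(),"ledgebar",proj(s,[W(p,sl(75,0,y)) for y in(-26,26)]).round(1).tolist())
E
```

```text
clock: 25.25
tool_pos: [0.4451, 0.0101, 0.2838]
eef_rot: [0.78, 0.626, 0.001, -0.006]
wrist_force: [0.7, -0.5, -0.6]
width: -0.0
t 25.25 tcp [0.4451 0.0101 0.2838] zax [[0.216, 0.976, -0.006], [0.976, -0.216, 0.01], [0.009, -0.008, -1.0]] F [ 0.7 -0.5 -0.6] w -0.0
(450, 360, 3)
seat bar [[315.6, 224.5], [304.8, 235.9]] tip [[339.1, 258.7], [334.1, 264.7]] ledgebar [[311.0, 219.0], [300.2, 230.3]]
seat bar [[286.6, 454.3], [345.0, 454.1]] tip [[302.6, 322.8], [328.1, 322.7]] ledgebar [[286.0, 480.5], [345.8, 480.2]]
```

View pics/end.png

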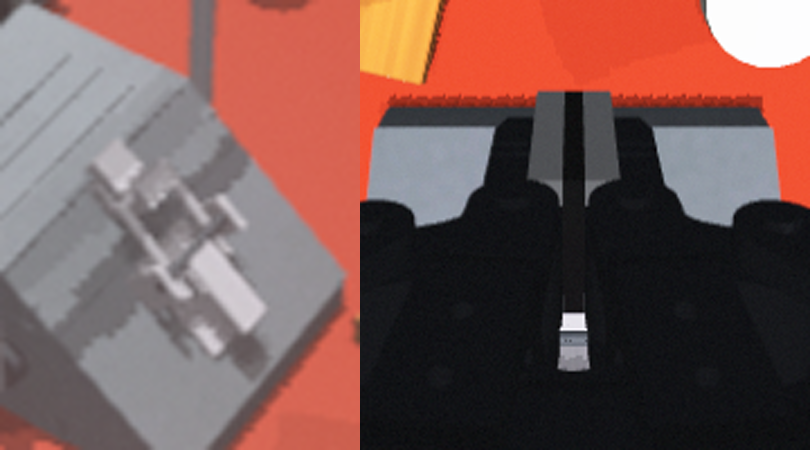

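```bash
python3 -m handwheel '[[[1,0,0.03,0,0.17],[1,0,0.03,0,0.17],[1,0.02,0.03,0,0.17],[1,0.03,0.03,0,0.17],[1,0.03,0,0,0.17],[1,0.03,0,-0.01,0.17],[1,0.03,0,-0.02,0.17],[1,0.02,0,0,0.14]]]'
python3 - <<'E'
from model import *
o=st();print(o["joint_positions"][6]);p=np.load("fit2.npy");S=[snapshot(n) for n in("side","scene","wrist")]
hyp={"seat":(51,0,(0,255,0)),"ontop":(47,17,(255,0,255)),"ledge":(75,0,(0,255,255))}
rows=[]
for s,f,h in zip(S,(4,4,1.9),(65,65,137)):
    c=proj(s,W(p,sl(51,0)))[0]; x0,y0=(np.clip(c-h/2,0,[639-h,479-h])).astype(int)
    im=cv2.resize(s["img"][y0:y0+h,x0:x0+h][:,:,::-1],(262,262),interpolation=cv2.INTER_CUBIC);m=im.copy()
    for u,w,col in hyp.values():
        for y in(-26,26):
            q=(proj(s,W(p,sl(u,w,y)))[0]+.5-[x0,y0])*262/h; cv2.circle(m,tuple(int(k) for k in q),3,col,1)
    rows.append(np.vstack([im,m])); print(c.round(1),x0,y0)
cv2.imwrite("pics/end2.png",np.hstack(rows))
E
```

```text
clock: 26.4
tool_pos: [0.6067, 0.1288, 0.2482]
eef_rot: [0.226, 0.974, -0.006, -0.006]
wrist_force: [0.7, -0.2, 0.3]
width: -0.0003
t 26.4 tcp [0.6067 0.1288 0.2482] zax [[-0.898, 0.44, -0.015], [0.44, 0.898, -0.008], [0.01, -0.014, -1.0]] F [ 0.7 -0.2  0.3] w -0.0003
2.450249905482399
[311.2 231.2] 278 198
[283.  268.5] 250 235
[136.2  30.3] 67 0
```

View pics/end2.png

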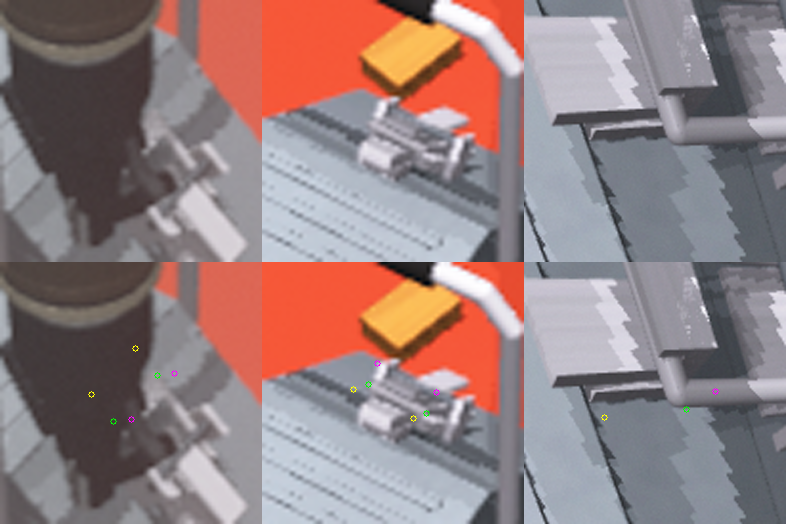

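```bash
python3 -m handwheel '[[[1,0,0,0,0],[1,0,0,0,0]]]'; python3 -c "from bench import *; print(sign_off())"
```

```text
clock: 26.8
tool_pos: [0.6054, 0.1297, 0.2523]
eef_rot: [0.228, 0.974, -0.004, -0.004]
wrist_force: [-0.4, -0.1, 0.2]
width: 0.0001
the job is handed in; nothing more can be done
None
```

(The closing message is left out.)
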